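Close the clam box in the packing frame

ROBOT

A 6-joint arm with a two-finger parallel gripper is mounted at the origin on the work surface. World frame = base frame: x ahead of the robot, y to its left, z up, the work surface at z = 0. Lengths are in m, angles in rad, forces in N, time in s.
With the tool pointing down it reaches from about 0.35 to 0.975 m from the base axis. Payload 4.9 kg.
Tool frame: the origin (TCP) lies midway between the tips of the shut fingers; the grasp point (between the pads) lies 19 mm behind it (ctrl.hold_point_z is the distance from the TCP to the grasp point, in m); z points along the fingers, y is the line along which they close (so a half turn about z gives the same grasp; the last joint's range is limited). The gripper opens to 85 mm and grips with 20 to 120 N. Pads are 22 mm wide; open, the fingers measure 114 mm over their backs; the gripper's body (76 mm by 85 mm) begins 54 mm behind the grasp point. The pads swing forward as they close: fully open they stand 13 mm farther back than shut.
Start: joints at [1.06, 0.053, 1.613, -0, 1.476, -0.119], TCP at [0.239, 0.578, 0.231] pointing down, gripper open.
Joint ranges: [-3.01, 3.01], [-1.01, 2.22], [0.06, 2.58], [-1.02, 4.17], [0.09, 2.62], [-3.14, 3.14]. Speed limits (rad/s): [2.57, 2.57, 3.14, 3.14, 3.14, 3.14].

INTERFACE

Orientations are given as a rotation vector (axis times angle).
In Python, from station import status, viewer, finish_job, ctrl gives the robot as it stands.
- The arm moves only by the shell command python3 -m jog 'ROWS' [FORCE]. ROWS is JSON, a list of rows, each a list of 7 numbers: the turn, a rotation vector about the tool's x, y, z each as a share of 5 degrees, from -1 to 1, then the shift along the tool's x, y, z each as a share of 30 mm, from -1 to 1, then the opening, from -1 (shut) to 1 (fully open). A call has 1 to 5 rows; each row shifts and turns the commanded pose from where the row before left it, along the tool's axes as they then stand; what a row does not reach is not made up. A row lasts 1/8 s, in which the tool goes at most 62.5 mm and 10.7 degrees, less where a joint would pass 70% of its speed; a pose out of reach is approached as far as the arm can. A call with a number of a shift or a turn outside -1 to 1 is refused whole. A call with a gripper value outside its range is refused whole. The fingers move at their own pace and stop on an object; FORCE is the grip in N (left out, the last holds). Time passes only in rows, so rows that do not move let the fingers close. It gives the time, the measured TCP pose, the force, the opening and the grip force at its end, in the units of the state.
- status.get_obs(): the state, without advancing time (a new reading comes with each control period).
- viewer.get_image(name): name is "scene" or "top" or "wrist"; returns a dict with "img" (420x560x3 uint8, red, green, blue), "fovy" (degrees; the focal length in pixels is half the picture's height over the tangent of half this angle, whatever the lens; pixels are square), "cx", "cy" (the principal point, pixels), "rvec" (rotation vector, rad) and "tvec" (3), from world to camera coordinates, as OpenCV has them. Camera axes: x right, y down, z forward; pixel columns grow to the right and rows downward; lengths in m; the calibration is good to about 2 mm. The wrist camera is an equidistant fisheye: a pixel r from the principal point sees the ray r / f radians off the axis. A picture is of the moment at which its call begins. There is no depth.
- finish_job(): hands the job in; it is judged then, once.
The state is a dict: "t": time; "q": joint angles; "dq": joint speeds; "effort": joint torques, N m; "tool_pos": TCP position; "tool_rot": TCP orientation; "contact_force": force on the tool from outside, world axes, zero at the start; "wrist_torque": the same for the moment, N m; "opening": finger opening in m; "grip_force": force on a finger pad.
Only numpy, scipy, OpenCV 4.12 (cv2) and the standard library are available. Lean on these libraries where they do the work, as an engineer would, in place of code of your own. Each camera call takes 0.05 s, during which the arm holds its last target. There are 200 camera calls.

TASK

Pick up the open hinged box of clams, lid still open, and set it down level between the guides of the metal packing frame, without spilling. Then let go, swing the lid over and press it fully home, so that the two halves meet edge to edge all round. Leave all three clams inside and the other things on the counter where they are.

Things in the scene. Friction and masses are not known exactly. Their poses are not given: they have to be found in the camera images.
- box: lower half of a white plastic clamshell: 112 long (x) x 62 wide (y) x 36 high, walls and floor 3, open on top; origin at its underside centre, z up. The lid is hinged on the top rim of the short +x end and stands up there at the start; the bare -x end faces the robot, roughly. Loose, about 0.14 kg, plus lid 0.035 and clams 0.025 each
- lid (a joint): angle of the lid on the box, rad: 0 = closed with its rim flush on the box rim, grows as it opens, 2.0 = fully open (leaning back). The stiff hinge (about 0.04 N m) leaves the lid wherever it is put; it is opened about 1.65 to 1.95 at the start
- lid_hinge (a point): middle of the hinge line: in the box frame 56 along +x, 36 above the underside. Hinge line parallel to the box's y
- lid_tab (a point): centre of the tab (14 long x 30 wide x 4 thick) on the lid's free edge, 119 from the hinge line. The lid is an upper half shell 112 long x 62 wide x 20 deep, walls 3, its sides level with the box's; closed, its flat top is 56 above the box underside. Its x runs from tab to hinge, its z is the outward normal of its top
- frame: fixed dark bare-steel packing frame: plate 136 (x) x 86 (y) x 4 thick, guides rising 16 above it; space between guides 120 x 70 (4 to spare on each side of the box). A stop 44 wide at each x end; 18 long guides along the y sides at the corners only, the middle 84 is clear for fingers. Origin: plate underside centre, z up; a seated box stands 4 above it, either way round
- clam0: grey-brown closed clam, rigid, round, 33 across x 17 high, origin at its underside centre; lies inside the box at the start
- clam1: grey-brown closed clam, rigid, round, 33 across x 17 high, origin at its underside centre; lies inside the box at the start
- clam2: grey-brown closed clam, rigid, round, 33 across x 17 high, origin at its underside centre; lies inside the box at the start
- box_in (a point): centre of the box's inner floor, 3 above its underside
- packed: bystander: another box of the same kind, already closed and full, 112 x 62 x 56 high, origin at its underside centre
- jar: bystander: amber jar, 60 across, 85 high, origin at its underside centre
- tag: bystander: dark price card 80 wide on a small foot, 68 high, origin at its underside centre
- knife: bystander: shucking knife with a wooden handle, about 155 long, 22 thick, lying flat; origin at its middle, blade along +x

How it is judged:
On the way, in this order (a step that is already met when the one before it is completed fails the run):
1. the box stands between the frame's guides, flat on the plate, let go by the fingers, with its lid still open (more than 1 rad) (x of box in the frame of frame between -0.007 and 0.007 m and y of box in the frame of frame between -0.007 and 0.007 m and z of box in the frame of frame between 0.001 and 0.007 m and angle between box's own z axis and vertical below 0.05 rad and value of joint lid above 1 rad and contact force between the fingers and box below 0.1 N), for 0.2 s.
2. the lid is closed on the box in the frame (x of box in the frame of frame between -0.007 and 0.007 m and y of box in the frame of frame between -0.007 and 0.007 m and z of box in the frame of frame between 0.001 and 0.007 m and angle between box's own z axis and vertical below 0.05 rad and value of joint lid below 0.04 rad), for 0.2 s.
At the end, for the whole second after the job is handed in: The box is in the frame (centre within 7 mm of the frame's centre along each axis, underside within 3 mm of the plate, tilt under 0.05 rad) and at rest, the lid is closed to under 0.04 rad, and all three clams are inside (within 46 mm of the centre of its floor) (all of step 2 and distance between each of clam0, clam1, clam2 and box_in below 0.046 m and linear speed of box below 0.02 m/s); the robot touches nothing.
It fails at once if the box of clams is tipped by more than 0.5 rad (angle between box's own z axis and vertical above 0.5 rad).
It fails at once if the closed box is moved more than 25 mm (distance of packed from where it was at the start of the episode above 0.025 m).
It fails at once if the jar is moved more than 25 mm (distance of jar from where it was at the start of the episode above 0.025 m).
It fails at once if the price stand is moved more than 25 mm (distance of tag from where it was at the start of the episode above 0.025 m).
It fails at once if the shucking knife is moved more than 25 mm (distance of knife from where it was at the start of the episode above 0.025 m).
It also fails if it takes over 72 s, if anything falls off the work surface, if the arm or the gripper's body presses on something with over 40 N, if the wrist force passes 120 N, or if a joint passes its speed limit or range.

## Working session

There is one attempt and no reset: what is moved stays moved. The work goes in short steps, Python scripts to look and compute and a shell command to move; the robot and the scene stay as the last step left them, time stands still between calls to the robot, and variables do not carry over. Pictures are saved under pics/ and viewed, at most 14 in all, crops included, and the job is handed in when it is done.

```bash
ls; mkdir -p pics
cat > h.py <<'E'
import numpy as np, cv2
from scipy.spatial.transform import Rotation as R
def ray(im,u,v,fish=False):
    f=210/np.tan(np.radians(im['fovy'])/2); d=np.array([u-im['cx'],v-im['cy']])
    if fish:
        r=np.hypot(*d);t=r/f; c=np.array([*(d/max(r,1e-9)*np.sin(t)),np.cos(t)])
    else: c=np.array([*d/f,1.])
    M=R.from_rotvec(np.ravel(im['rvec'])).as_matrix(); 
    o=-M.T@np.ravel(im['tvec']); w=M.T@c; return o,w/np.linalg.norm(w)
def onz(im,u,v,z,fish=False):
    o,d=ray(im,u,v,fish); return o+d*(z-o[2])/d[2]
def proj(im,p,fish=False):
    f=210/np.tan(np.radians(im['fovy'])/2)
    c=R.from_rotvec(np.ravel(im['rvec'])).as_matrix()@np.array(p)+np.ravel(im['tvec'])
    if fish:
        r=np.hypot(c[0],c[1]);t=np.arctan2(r,c[2]);return im['cx']+f*t*c[0]/r,im['cy']+f*t*c[1]/r
    return im['cx']+f*c[0]/c[2],im['cy']+f*c[1]/c[2]
def tri(rays):
    A=0;b=0
    for o,d in rays:
        P=np.eye(3)-np.outer(d,d);A=A+P;b=b+P@o
    p=np.linalg.solve(A,b); return p,[np.linalg.norm((np.eye(3)-np.outer(d,d))@(p-o)) for o,d in rays]
E
python3 - <<'E'
from station import *
import cv2,pickle,numpy as np
d={}
for n in ("scene","top","wrist"):
    d[n]=viewer.get_image(n); print(n,d[n]['fovy'],d[n]['cx'],d[n]['cy'],d[n]['rvec'],d[n]['tvec']); cv2.imwrite(f'pics/{n}0.png',d[n]['img'][:,:,::-1])
pickle.dump(d,open('s0.pkl','wb')); print(status.get_obs(),ctrl.hold_point_z)
E
```

```text
pics
scene 52.98205753789933 287.9036289661112 207.6666506765538 [ 0.60889684  2.52035773 -1.30822428] [ 0.54740337 -0.11574049  1.42226438]
top 47.617760053601636 272.7293047152761 212.86548824911895 [ 2.13278979 -2.15440136  0.20782741] [-0.00989883  0.61225674  1.16760062]
wrist 65.70646984690485 275.85076977084935 212.19871921474038 [-2.41385503 -1.61680542 -0.21759026] [-0.62296066 -0.03534077  0.37965149]
{'t': 0.15, 'q': array([ 1.06001500e+00,  5.32025685e-02,  1.61396175e+00, -1.63936183e-05,
        1.47598453e+00, -1.19001424e-01]), 'dq': array([ 0.00178869, -0.00336822, -0.00248069, -0.00203908,  0.0033365 ,
        0.00039425]), 'effort': array([ 1.18241478e-03, -3.94243276e+01, -3.70721841e+01,  5.00919566e-05,
        4.65719932e-03,  8.94561481e-06]), 'tool_pos': array([0.23841707, 0.57722499, 0.23035713]), 'tool_rot': array([-6.11384781e-01, -3.08105128e+00,  2.33187330e-03]), 'contact_force': array([-0.39054034, -0.08574972, -0.29680018]), 'wrist_torque': array([ 0.0074273 , -0.00320384, -0.01987937]), 'grip_force': 0.0, 'opening': 0.0853706980629383} 0.0187
```

View pics/top0.png

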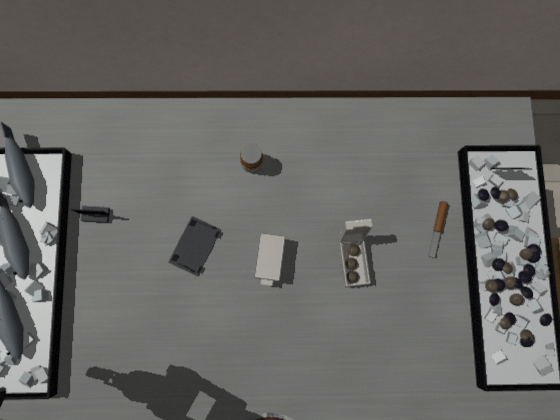

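View pics/scene0.png

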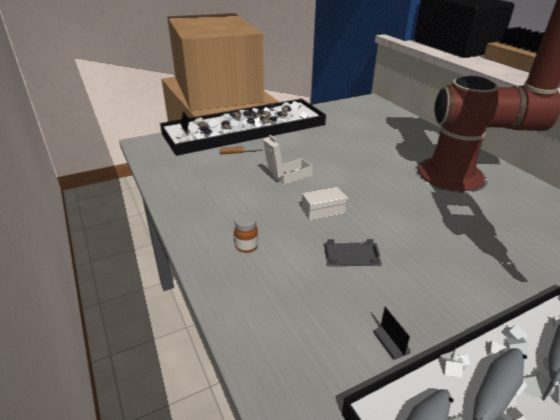

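The top view shows the open box near (355,262), its lid at (356,230), the packed box at (270,258), the frame at (196,246), the jar at (251,157), the tag at (97,214) and the knife at (438,230). The scene view shows the same layout: box (295,168), packed (325,203), frame (352,252).

Run:
```python
from h import *
import pickle
d=pickle.load(open('s0.pkl','rb')); t=d['top'];s=d['scene']
for n,p in dict(box=(355,262),lid=(356,230),packed=(270,258),frame=(196,246),jar=(251,157),tag=(97,214),knife=(438,230)).items(): print(n,onz(t,*p,0.03).round(3))
g=t['img'].astype(int)
def big(m,roi):
    z=np.zeros(m.shape,np.uint8);x0,y0,x1,y1=roi;z[y0:y1,x0:x1]=m[y0:y1,x0:x1]
    c=max(cv2.findContours(z,0,2)[0],key=cv2.contourArea);return c
w=((g.min(2)>140)).astype(np.uint8)
c=big(w,(330,210,390,300));print('boxcontour',cv2.approxPolyDP(c,2,True)[:,0].tolist())
dk=((g.max(2)<75)).astype(np.uint8)
c=big(dk,(160,205,235,285));r=cv2.minAreaRect(c);print('frame',r);
print('frame corners z=4mm',[onz(t,*p,.004)[:2].round(3).tolist() for p in cv2.boxPoints(r)], onz(t,*r[0],.004).round(4))
# packed
c=big(w,(245,225,290,292));r=cv2.minAreaRect(c);print('packed',r,[onz(t,*p,.056)[:2].round(3).tolist() for p in cv2.boxPoints(r)])
a=cv2.resize(t['img'][200:300,150:390],None,fx=3.3,fy=3.3,interpolation=2)
b=cv2.resize(s['img'][125:280,225:400],None,fx=3,fy=3,interpolation=2)
cv2.imwrite('pics/topc.png',a[:,:,::-1])
```

```text
box [ 0.486 -0.227  0.03 ]
lid [ 0.569 -0.233  0.03 ]
packed [ 0.498 -0.008  0.03 ]
frame [0.531 0.182 0.03 ]
jar [0.767 0.039 0.03 ]
tag [0.617 0.438 0.03 ]
knife [ 0.567 -0.448  0.03 ]
boxcontour [[370, 219], [346, 221], [346, 227], [371, 225]]
frame ((196.00001525878906, 246.50003051757812), (35.329872131347656, 51.87677764892578), 26.56505012512207)
frame corners z=4mm [[0.493, 0.256], [0.615, 0.198], [0.572, 0.114], [0.451, 0.173]] [0.5325 0.1852 0.004 ]
packed ((269.3711853027344, 256.2161865234375), (23.789466857910156, 43.68010711669922), 7.594643592834473) [[0.451, 0.031], [0.56, 0.016], [0.551, -0.044], [0.443, -0.028]]
```

View pics/topc.png

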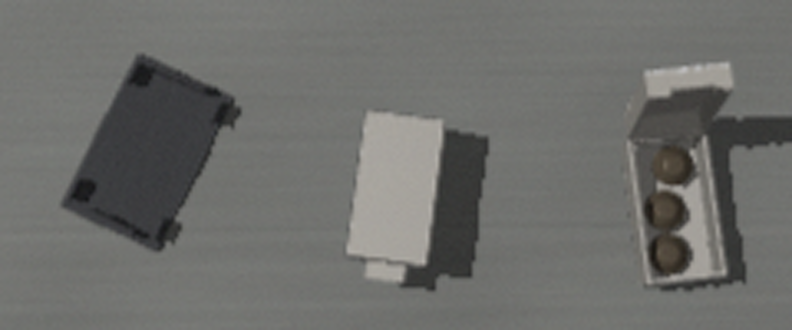

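In the crop the frame's long axis runs about -26° in world yaw, and the box yaw is about +5°, lid on the far end with three clams inside. Next I'll fly over the frame and then the box, taking wrist views of both.

```bash
cat >> h.py <<'E'
def plan(pos,yaw):
    """units (30 mm / 5 deg) to reach vertical tool at pos, tool-x heading yaw(deg)"""
    from station import status
    o=status.get_obs(); M=R.from_rotvec(o['tool_rot']).as_matrix(); p=o['tool_pos']
    y=np.radians(yaw);T=np.c_[[np.cos(y),np.sin(y),0],[np.sin(y),-np.cos(y),0],[0,0,-1]]
    print('t',round(o['t'],2),'pos',p.round(4),'yaw',np.degrees(np.arctan2(M[1,0],M[0,0])).round(2),'shift',(M.T@(np.array(pos)-p)/.03).round(3),'turn',np.degrees(R.from_matrix(M.T@T).as_rotvec()/5).round(3),'open',o['opening'].round(4),'F',o['contact_force'].round(2),'grip',round(float(o['grip_force']),1))
E
python3 - <<'E'
from h import *; import pickle
w=pickle.load(open('s0.pkl','rb'))['wrist']
from station import status
o,d=ray(w,w['cx'],w['cy'],True); ob=status.get_obs();M=R.from_rotvec(ob['tool_rot']).as_matrix()
print('cam in tool',M.T@(o-ob['tool_pos']),M.T@d)
plan((.49,.15,.30),157.5); plan((.42,-.22,.30),185.5)
E
```

```text
cam in tool [ 0.06868404 -0.00058444 -0.14267985] [-0.26938415 -0.00152075  0.9630316 ]Traceback (most recent call last):
  File "<stdin>", line 6, in <module>
  File "h.py", line 28, in plan
    print('t',round(o['t'],2),'pos',p.round(4),'yaw',np.degrees(np.arctan2(M[1,0],M[0,0])).round(2),'shift',(M.T@(np.array(pos)-p)/.03).round(3),'turn',np.degrees(R.from_matrix(M.T@T).as_rotvec()/5).round(3),'open',o['opening'].round(4),'F',o['contact_force'].round(2),'grip',round(float(o['grip_force']),1))
                                                                                                                                                                                                                       ^^^^^^^^^^^^^^^^^^
AttributeError: 'float' object has no attribute 'round'
```

```bash
sed -i "s/o\['opening'\].round(4)/round(float(o['opening']),4)/" h.py
python3 - <<'E'
from h import *
plan((.49,.20,.20),157.5); plan((.42,-.22,.20),185.5)
E
```

```text
t 0.15 pos [0.2384 0.5772 0.2304] yaw 157.55 shift [-12.552  -8.418   1.023] turn [-0.018 -0.002  0.011] open 0.0854 F [-0.39 -0.09 -0.3 ] grip 0.0
t 0.15 pos [0.2384 0.5772 0.2304] yaw 157.55 shift [-15.741 -22.248   1.044] turn [-0.017 -0.006 -5.589] open 0.0854 F [-0.39 -0.09 -0.3 ] grip 0.0
```

```bash
python3 -m jog '[[0,0,0,-0.5,-0.35,0.05,1],[0,0,0,-0.9,-0.6,0.1,1],[0,0,0,-0.97,-0.65,0.1,1],[0,0,0,-0.97,-0.65,0.1,1],[0,0,0,-0.97,-0.65,0.1,1]]' && python3 -m jog '[[0,0,0,-0.97,-0.65,0.1,1],[0,0,0,-0.97,-0.65,0.1,1],[0,0,0,-0.97,-0.65,0.1,1],[0,0,0,-0.97,-0.65,0.1,1],[0,0,0,-0.97,-0.65,0.1,1]]' && python3 -m jog '[[0,0,0,-0.97,-0.65,0.1,1],[0,0,0,-0.97,-0.65,0.05,1],[0,0,0,-0.5,-0.35,0,1],[0,0,0,0,0,0,1],[0,0,0,0,0,0,1]]'
python3 - <<'E'
from h import *; import pickle
from station import viewer
plan((.42,-.22,.20),185.5)
w=viewer.get_image('wrist');pickle.dump(w,open('w1.pkl','wb'));cv2.imwrite('pics/w1.png',w['img'][:,:,::-1])
E
```

```text
t: 0.78
tool_pos: [0.3257, 0.4458, 0.2175]
tool_rot: [0.612, 3.081, -0.001]
contact_force: [1.1, 0.7, -0.3]
opening: 0.0852
grip_force: 0.0
t: 1.4
tool_pos: [0.4226, 0.3001, 0.2025]
tool_rot: [0.612, 3.081, -0.001]
contact_force: [-0.3, 0.6, 0.7]
opening: 0.0853
grip_force: 0.0
t: 2.02
tool_pos: [0.4705, 0.229, 0.1983]
tool_rot: [-0.611, -3.081, -0.001]
contact_force: [-0.3, -0.0, -0.6]
opening: 0.0855
grip_force: 0.0
t 2.02 pos [0.4705 0.229  0.1983] yaw 157.58 shift [ -4.152 -14.477  -0.061] turn [ 5.000e-03 -3.000e-03 -5.584e+00] open 0.0855 F [-0.3  -0.03 -0.64] grip 0.0
```

View pics/w1.png

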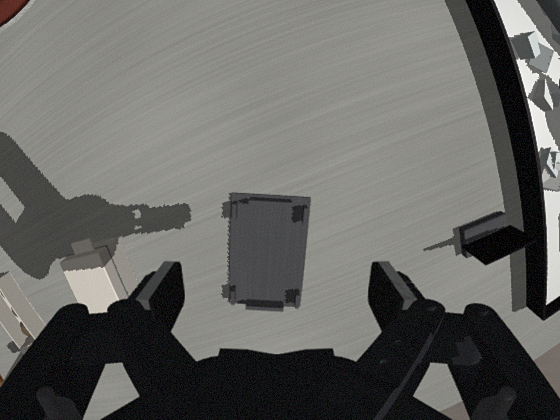

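The wrist view shows the frame nearly aligned with the tool, corners near (231,193), (310,198), (299,306), (229,302), with its shadow to the left. I'll rectify it onto the plate plane and read its edges.

```bash
cat >> h.py <<'E'
def ortho(im,c,yaw,z,L,W,fish=True,s=2):
    """rectified grey view of plane z; s px/mm, LxW mm, axes x(cols) y(rows) about c,yaw"""
    X,Y=np.meshgrid((np.arange(L*s)/s-L/2)/1e3,(np.arange(W*s)/s-W/2)/1e3)
    a=np.radians(yaw);P=np.stack([c[0]+X*np.cos(a)-Y*np.sin(a),c[1]+X*np.sin(a)+Y*np.cos(a),0*X+z],-1)
    f=210/np.tan(np.radians(im['fovy'])/2)
    C=P@R.from_rotvec(np.ravel(im['rvec'])).as_matrix().T+np.ravel(im['tvec'])
    r=np.hypot(C[...,0],C[...,1]); k=f*np.arctan2(r,C[...,2])/r if fish else f/C[...,2]
    return cv2.remap(im['img'],(im['cx']+k*C[...,0]).astype('f4'),(im['cy']+k*C[...,1]).astype('f4'),1)
E
python3 - <<'E'
from h import *; import pickle
w=pickle.load(open('w1.pkl','rb'));t=pickle.load(open('s0.pkl','rb'))['top']
for u,v in ((231,193),(310,198),(299,306),(229,302)): print(onz(w,u,v,.004,True).round(4))
a=ortho(w,(.5325,.1852),-26,.004,190,140);b=ortho(t,(.5325,.1852),-26,.004,190,140,False)
o=np.vstack([a,b]);cv2.imwrite('pics/fr.png',o[:,:,::-1])
for nm,im in(('w',a),('t',b)):
    g=cv2.GaussianBlur(cv2.cvtColor(im,7),(0,0),2).astype(float)
    # long edges: at columns x=-35..35 ; short edges at rows
    for x in(-35,-20,-5,10,25,35):
        c=g[:,int((x+95)*2)-3:int((x+95)*2)+4].mean(1);d=np.gradient(c);print(nm,'x',x,'y edges',(d[:90].argmin())/2-70,(d[190:].argmax()+190)/2-70)
    for y in(-29,-25,25,29):
        c=g[int((y+70)*2)-2:int((y+70)*2)+3].mean(0);d=np.gradient(c);print(nm,'y',y,'x edges',d[:120].argmin()/2-95,(d[260:].argmax()+260)/2-95)
E
```

```text
[0.4559 0.1822 0.004 ]
[0.4931 0.2581 0.004 ]
[0.6134 0.1994 0.004 ]
[0.5765 0.1231 0.004 ]
w x -35 y edges -38.5 49.0
w x -20 y edges -39.0 48.5
w x -5 y edges -38.5 49.0
w x 10 y edges -38.5 49.0
w x 25 y edges -38.0 49.0
w x 35 y edges -38.5 49.0
w y -29 x edges -69.0 67.5
w y -25 x edges -69.0 67.5
w y 25 x edges -69.0 75.0
w y 29 x edges -69.0 75.0
t x -35 y edges -38.5 48.5
t x -20 y edges -39.5 48.5
t x -5 y edges -39.5 49.0
t x 10 y edges -40.5 49.0
t x 25 y edges -39.5 48.5
t x 35 y edges -38.5 48.0
t y -29 x edges -67.0 69.0
t y -25 x edges -67.0 68.5
t y 25 x edges -67.5 69.0
t y 29 x edges -68.0 69.0
```

View pics/fr.png

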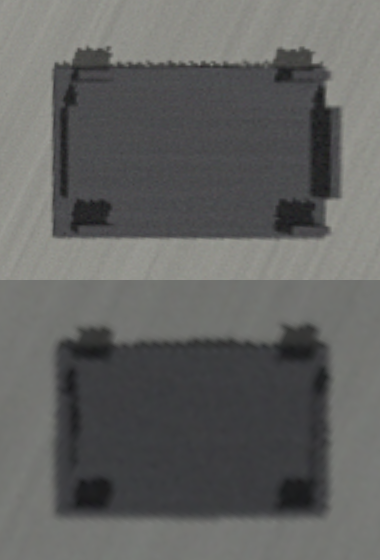

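The rectified view gives the frame centre at (0, +5.8) mm locally, so world (0.535, 0.1904), yaw -26°. The wrist and top views agree within about 1.5 mm at the plate height, and the size reads 136 x 87. Now on to the box.

```bash
python3 -m jog '[[0,0,0,-0.15,-0.5,0,1],[0,0,0,-0.28,-0.98,0,1],[0,0,0,-0.28,-0.98,0,1],[0,0,0,-0.28,-0.98,0,1],[0,0,0,-0.28,-0.98,0,1]]' && python3 -m jog '[[0,0,0,-0.28,-0.98,0,1],[0,0,0,-0.28,-0.98,0,1],[0,0,0,-0.28,-0.98,0,1],[0,0,0,-0.28,-0.98,0,1],[0,0,0,-0.28,-0.98,0,1]]' && python3 -m jog '[[0,0,0,-0.28,-0.98,0,1],[0,0,0,-0.28,-0.98,0,1],[0,0,0,-0.28,-0.98,0,1],[0,0,0,-0.28,-0.98,0,1],[0,0,0,-0.28,-0.98,0,1]]' && python3 -m jog '[[0,0,-1,0,0,0,1],[0,0,-1,0,0,0,1],[0,0,-1,0,0,0,1],[0,0,-1,0,0,0,1],[0,0,-1,0,0,0,1]]' && python3 -m jog '[[0,0,-0.6,0,0,0,1],[0,0,0,0,0,0,1],[0,0,0,0,0,0,1]]' | tail -5
python3 - <<'E'
from h import *; import pickle
from station import viewer
plan((.42,-.22,.20),185.5)
w=viewer.get_image('wrist');pickle.dump(w,open('w2.pkl','wb'));cv2.imwrite('pics/w2.png',w['img'][:,:,::-1])
t=viewer.get_image('top');pickle.dump(t,open('t2.pkl','wb'))
E
```

```text
t: 2.7
tool_pos: [0.4549, 0.0903, 0.1984]
tool_rot: [0.61, 3.081, -0.0]
contact_force: [0.9, -0.5, -0.1]
opening: 0.0852
grip_force: 0.0
t: 3.32
tool_pos: [0.4375, -0.0615, 0.1983]
tool_rot: [0.61, 3.081, -0.0]
contact_force: [0.3, -0.2, -0.5]
opening: 0.0855
grip_force: 0.0
t: 3.95
tool_pos: [0.4202, -0.2133, 0.1983]
tool_rot: [0.611, 3.082, -0.0]
contact_force: [0.6, 0.7, 0.0]
opening: 0.0854
grip_force: 0.0
t: 4.58
tool_pos: [0.4204, -0.2123, 0.1983]
tool_rot: [0.075, -3.14, 0.0]
contact_force: [1.0, 0.5, -0.8]
opening: 0.0853
grip_force: 0.0
tool_pos: [0.4207, -0.2124, 0.1983]
tool_rot: [0.151, -3.138, 0.0]
contact_force: [-0.2, -1.0, 0.4]
opening: 0.0854
grip_force: 0.0
t 4.95 pos [ 0.4207 -0.2124  0.1983] yaw -174.48 shift [ 0.046 -0.251 -0.056] turn [-0.001 -0.001  0.004] open 0.0854 F [-0.19 -1.    0.36] grip 0.0
```

View pics/w2.png

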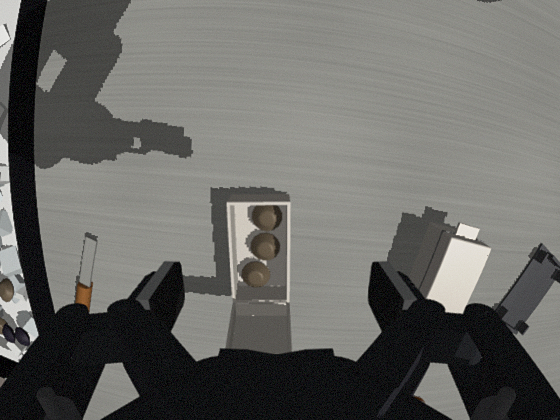

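The wrist view shows the box rim with near corners (227,202) and (291,202) and hinge-end corners near (232,300) and (289,298); all three clams are visible inside.

Run:
```python
from h import *; import pickle
w=pickle.load(open('w2.pkl','rb'));t=pickle.load(open('s0.pkl','rb'))['top']
wc=[(227,202),(291,202),(289,298),(232,300)]
for p in wc: print(onz(w,*p,.036,True).round(4))
# two-view height of near rim corners (top: 345.5,286 / 370.3,283.6)
print(tri([ray(w,291,202,True),ray(t,345.5,286)]),tri([ray(w,227,202,True),ray(t,370.3,283.6)]))
a=ortho(w,(.492,-.228),5.5,.036,150,100,s=4);b=ortho(t,(.492,-.228),5.5,.036,150,100,False,s=4)
cv2.imwrite('pics/bx.png',np.vstack([a[40:360],b[40:360]])[:,:,::-1])
for nm,im in(('w',a),('t',b)):
    g=cv2.GaussianBlur(im[:,:,2],(0,0),3).astype(float)
    for x in(-40,-25,-10,5,20,35):
        c=g[:,int((x+75)*4)-5:int((x+75)*4)+6].mean(1);d=np.gradient(c);print(nm,'x',x,'y',d[:160].argmax()/4-50,(d[240:].argmin()+240)/4-50)
    for y in(-22,-10,0,10,22):
        c=g[int((y+50)*4)-5:int((y+50)*4)+6].mean(0);d=np.gradient(c);print(nm,'y',y,'x',d[:140].argmax()/4-75)
```

```text
[ 0.4313 -0.2598  0.036 ]
[ 0.4253 -0.1978  0.036 ]
[ 0.5312 -0.188   0.036 ]
[ 0.5404 -0.2493  0.036 ]
(array([ 0.42470557, -0.19826679,  0.03937653]), [np.float64(0.0002927160255371496), np.float64(0.0002927160255372159)]) (array([ 0.42970953, -0.25976526,  0.04387603]), [np.float64(0.001124568671668003), np.float64(0.0011245686716679737)])
w x -40 y -26.5 35.5
w x -25 y -26.25 35.75
w x -10 y -26.25 35.75
w x 5 y -26.25 35.75
w x 20 y -26.25 36.25
w x 35 y -26.0 36.25
w y -22 x -63.75
w y -10 x -63.75
w y 0 x -64.0
w y 10 x -64.0
w y 22 x -64.25
t x -40 y -27.25 24.25
t x -25 y -27.25 35.25
t x -10 y -27.25 36.0
t x 5 y -27.25 36.25
t x 20 y -27.75 36.75
t x 35 y -27.75 35.5
t y -22 x -63.75
t y -10 x -63.25
t y 0 x -64.0
t y 10 x -63.5
t y 22 x -64.0
```

View pics/bx.png

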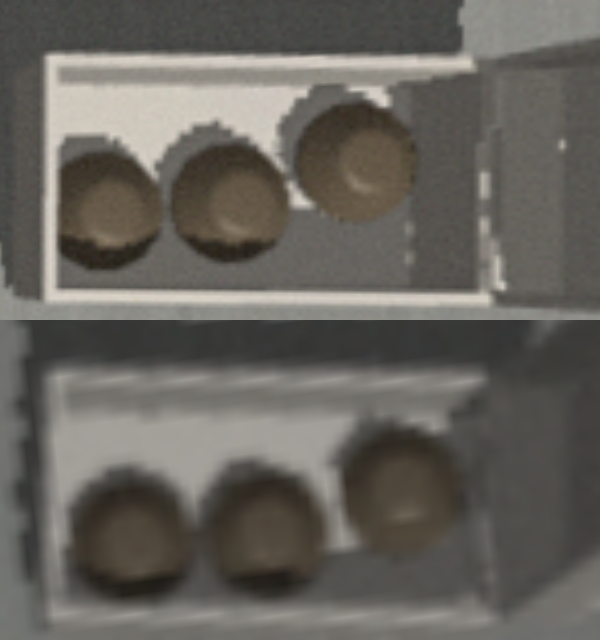

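Box: centre (0.4836, -0.2241), yaw 6.0°, width 62 ✓, hinge end at 112 from the near end ✓. Rim height from two views reads 39–44 mm against the nominal 36 (single-pixel noise).

Run:
```python
from h import *
plan((.4806,-.2244,.10),186);
```

```text
t 5.05 pos [ 0.4208 -0.2124  0.1983] yaw -174.47 shift [-1.947 -0.59   3.278] turn [-0.001 -0.    -0.094] open 0.0855 F [-0.82 -0.33  0.12] grip 0.0
```

```bash
python3 -m jog '[[0,0,-0.1,-0.5,-0.15,0.8,1],[0,0,0,-0.5,-0.15,0.8,1],[0,0,0,-0.5,-0.15,0.8,1],[0,0,0,-0.45,-0.14,0.88,1],[0,0,0,0,0,0,1]]'|head -2
python3 - <<'E'
from h import *; import pickle
from station import viewer
plan((.4806,-.2244,.006),186)
w=viewer.get_image('wrist');pickle.dump(w,open('w3.pkl','wb'))
a=ortho(w,(.4836,-.2241),6,.036,150,100,s=4)
g=cv2.GaussianBlur(a[:,:,2],(0,0),3).astype(float)
for x in(-45,-35,-10,20,35):
    c=g[:,int((x+75)*4)-5:int((x+75)*4)+6].mean(1);d=np.gradient(c);print('x',x,'y',d[:160].argmax()/4-50,(d[240:].argmin()+240)/4-50)
for y in(-22,0,22):
    c=g[int((y+50)*4)-5:int((y+50)*4)+6].mean(0);d=np.gradient(c);print('y',y,'x',d[:140].argmax()/4-75)
E
```

```text
t: 5.68
tool_pos: [0.4797, -0.2231, 0.0974]
t 5.67 pos [ 0.4797 -0.2231  0.0974] yaw -173.93 shift [-0.039 -0.058  3.047] turn [ 0.038 -0.049  0.013] open 0.0855 F [-0.41 -1.29 -0.31] grip 0.0
x -45 y -23.75 31.25
x -35 y -16.75 31.25
x -10 y -30.75 31.25
x 20 y -31.0 31.25
x 35 y -31.0 31.25
y -22 x -56.0
y 0 x -56.0
y 22 x -56.0
```

The close view confirms it: edges at ±31.1 and -56.0. Descend and grip.

```bash
python3 -m jog '[[0,0,0,-0.04,-0.05,0.6,1],[0,0,0,0,0,0.7,1],[0,0,0,0,0,0.7,1],[0,0,0,0,0,0.6,1],[0,0,0,0,0,0.45,1]]' | tail -5;  python3 -m jog '[[0,0,0,0,0,0,1],[0,0,0,0,0,0,0],[0,0,0,0,0,0,-0.4],[0,0,0,0,0,0,-1],[0,0,0,0,0,0,-1]]' 30;  python3 -m jog '[[0,0,0,0,0,0,-1],[0,0,0,0,0,0,-1],[0,0,0,0,0,0,-1],[0,0,0,0,0,0,-1]]' 30
```

```text
tool_pos: [0.482, -0.2253, 0.0075]
tool_rot: [0.165, -3.137, -0.0]
contact_force: [-0.6, -1.2, -0.1]
opening: 0.0855
grip_force: 0.0
t: 6.98
tool_pos: [0.483, -0.2257, 0.0095]
tool_rot: [-0.166, 3.136, -0.001]
contact_force: [-1.4, 0.7, 5.6]
opening: 0.0614
grip_force: 35.2
t: 7.48
tool_pos: [0.4831, -0.2258, 0.0095]
tool_rot: [-0.166, 3.136, -0.001]
contact_force: [-0.5, 0.2, 5.9]
opening: 0.0613
grip_force: 35.2
```

```bash
python3 -m jog '[[0,0,0,0,0,-0.2,-1],[0,0,0,0,0,-0.3,-1],[0,0,0,0,0,-0.4,-1],[0,0,0,0,0,-0.5,-1],[0,0,0,0,0,-0.5,-1]]' ;  python3 -m jog '[[0,0,0,0,0,-0.5,-1],[0,0,0,0,0,-0.5,-1],[0,0,0,0,0,-0.5,-1],[0,0,0,0,0,-0.3,-1],[0,0,0,0,0,0,-1]]'
python3 - <<'E'
from h import *; import pickle
from station import viewer,status
plan((.535,.1904,.13),154)
for n in('wrist','scene'):
    w=viewer.get_image(n);pickle.dump(w,open(n+'4.pkl','wb'));cv2.imwrite(f'pics/{n}4.png',w['img'][:,:,::-1])
w=pickle.load(open('wrist4.pkl','rb'))
# in-tool check: rectify at the rim height for a few lift heights
p=status.get_obs()['tool_pos']
for z in (.024,.027,.030):
    a=ortho(w,p[:2],6,p[2]+z,150,100,s=4);g=cv2.GaussianBlur(a[:,:,2],(0,0),3).astype(float)
    for x in(-45,-35,20,35):
        c=g[:,int((x+75)*4)-5:int((x+75)*4)+6].mean(1);d=np.gradient(c);print(z,'x',x,'y',d[:160].argmax()/4-50,(d[240:].argmin()+240)/4-50)
    for y in(-22,0,22):
        c=g[int((y+50)*4)-5:int((y+50)*4)+6].mean(0);d=np.gradient(c);print('y',y,'x',d[:140].argmax()/4-75)
E
```

```text
t: 8.1
tool_pos: [0.4824, -0.2255, 0.0668]
tool_rot: [-0.166, 3.137, -0.001]
contact_force: [0.5, 0.5, -2.8]
opening: 0.0615
grip_force: 34.2
t: 8.72
tool_pos: [0.4828, -0.2257, 0.1205]
tool_rot: [-0.166, 3.136, -0.002]
contact_force: [0.1, 0.2, -3.0]
opening: 0.0614
grip_force: 34.3
t 8.72 pos [ 0.4828 -0.2257  0.1205] yaw -173.95 shift [-3.195 13.608 -0.329] turn [-0.008  0.019  6.411] open 0.0614 F [ 0.08  0.16 -3.01] grip 34.3
0.024 x -45 y -33.25 31.25
0.024 x -35 y -33.0 31.25
0.024 x 20 y -35.25 33.5
0.024 x 35 y -32.75 31.0
y -22 x -53.75
y 0 x -53.75
y 22 x -53.75
0.027 x -45 y -32.5 30.25
0.027 x -35 y -32.25 30.5
0.027 x 20 y -35.0 33.25
0.027 x 35 y -31.5 30.0
y -22 x -54.0
y 0 x -54.0
y 22 x -54.25
0.03 x -45 y -31.5 29.5
0.03 x -35 y -31.5 29.5
0.03 x 20 y -33.75 32.0
0.03 x 35 y -16.25 14.5
y -22 x -54.5
y 0 x -54.5
y 22 x -54.5
```

View pics/wrist4.png

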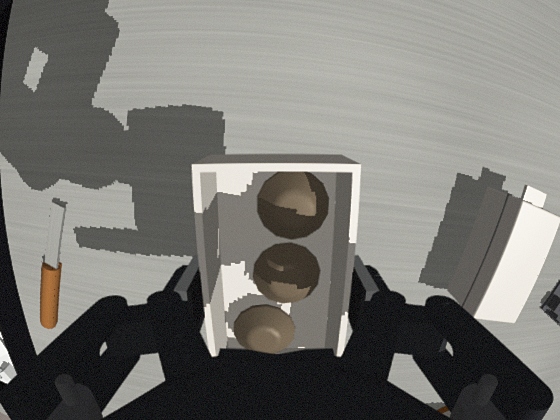

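The box is held with all three clams in it. Its centre sits +2 mm in x and -1 mm in y of the TCP, with at most slight tilt at the hinge end. I'll carry it over to the frame.

```bash
python3 -m jog '[[0,0,0,-0.04,0.2,0,-1],[0,0,0,-0.1,0.4,0,-1],[0,0,0,-0.14,0.6,0,-1],[0,0,0,-0.18,0.75,0,-1],[0,0,0,-0.18,0.75,0,-1]]' | sed -n 2p;  python3 -m jog '[[0,0,0.2,-0.18,0.75,0,-1],[0,0,0,-0.18,0.75,0,-1],[0,0,0,-0.18,0.75,0,-1],[0,0,0,-0.18,0.75,0,-1],[0,0,0,-0.18,0.75,0,-1]]' | sed -n 2p; python3 -m jog '[[0,0,0,-0.18,0.75,0,-1],[0,0,0,-0.18,0.75,0,-1],[0,0,0,-0.18,0.75,0,-1],[0,0,0,-0.18,0.75,0,-1],[0,0,0,-0.18,0.75,0,-1]]'| sed -n 2p;  python3 -m jog '[[0,0,0,-0.18,0.75,0,-1],[0,0,0,-0.16,0.7,0,-1],[0,0,0.2,-0.1,0.5,0,-1],[0,0,0.5,-0.1,0.3,0,-1],[0,0,0.8,0,0.1,0,-1]]'| sed -n 2p;python3 -m jog '[[0,0,0.9,0,0,0,-1],[0,0,0.9,0,0,0,-1],[0,0,0.9,0,0,0,-1],[0,0,0.9,0,0,0,-1],[0,0,0.7,0,0,0,-1]]'| sed -n 2p;python3 -m jog '[[0,0,0.4,0,0,0,-1],[0,0,0,0,0,0,-1],[0,0,0,0,0,0,-1]]'
python3 - <<'E'
from h import *
plan((.5336,.1922,.05),154)
E
```

```text
tool_pos: [0.4928, -0.1409, 0.1193]
tool_pos: [0.5091, -0.0263, 0.1193]
tool_pos: [0.5258, 0.0881, 0.1193]
tool_pos: [0.5359, 0.1596, 0.1193]
tool_pos: [0.5358, 0.159, 0.1192]
t: 12.32
tool_pos: [0.5365, 0.158, 0.1194]
tool_rot: [-0.704, -3.062, -0.0]
contact_force: [-0.2, -0.0, -2.3]
opening: 0.0619
grip_force: 34.2
t 12.32 pos [0.5365 0.158  0.1194] yaw 154.1 shift [0.584 0.982 2.313] turn [-0.    -0.001  0.019] open 0.0619 F [-0.23 -0.   -2.28] grip 34.2
```

```bash
python3 -m jog '[[0,0,0,0.15,0.25,0.3,-1],[0,0,0,0.15,0.25,0.5,-1],[0,0,0,0.15,0.25,0.6,-1],[0,0,0,0.13,0.23,0.5,-1],[0,0,0,0,0,0.4,-1]]' | sed -n 2p; python3 -m jog '[[0,0,0,0,0,0,-1],[0,0,0,0,0,0,-1]]' | sed -n 2p
python3 - <<'E'
from h import *; import pickle
from station import viewer,status
plan((.5336,.1922,.0135),154)
w=viewer.get_image('wrist');pickle.dump(w,open('w5.pkl','wb'))
p=status.get_obs()['tool_pos']
for z in (.0265,.0285):
    a=ortho(w,p[:2],-26,p[2]+z,150,100,s=4);g=cv2.GaussianBlur(a[:,:,2],(0,0),3).astype(float)
    for x in(-45,-35,-20,35):
        c=g[:,int((x+75)*4)-5:int((x+75)*4)+6].mean(1);d=np.gradient(c);print(z,'x',x,'y',d[:160].argmax()/4-50,(d[240:].argmin()+240)/4-50)
    for y in(-22,0,22):
        c=g[int((y+50)*4)-5:int((y+50)*4)+6].mean(0);d=np.gradient(c);print('y',y,'x',d[:140].argmax()/4-75)
cv2.imwrite('pics/w5.png',w['img'][100:380,120:460,::-1])
E
```

```text
tool_pos: [0.5331, 0.1923, 0.0486]
tool_pos: [0.5344, 0.1917, 0.0508]
t 13.2 pos [0.5344 0.1917 0.0508] yaw 154.03 shift [0.032 0.003 1.245] turn [0.005 0.009 0.006] open 0.0616 F [ 0.59 -0.33 -3.02] grip 34.2
0.0265 x -45 y -32.0 30.0
0.0265 x -35 y -32.0 30.0
0.0265 x -20 y -32.0 30.0
0.0265 x 35 y -31.0 29.5
y -22 x -54.75
y 0 x -54.75
y 22 x -55.0
0.0285 x -45 y -31.5 29.5
0.0285 x -35 y -31.5 29.5
0.0285 x -20 y -31.5 29.5
0.0285 x 35 y -39.5 45.0
y -22 x -55.0
y 0 x -55.0
y 22 x -55.0
```

View pics/w5.png

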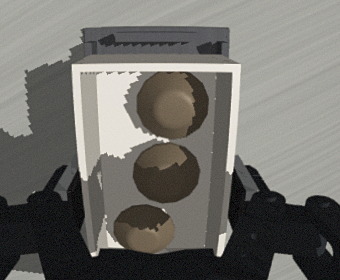

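The box hangs over the frame, near rim (76,68)–(238,68) in the crop. The frame's near plate edge runs (83,28)–(228,28), and the three clams are inside.

Run:
```python
from h import *; import pickle
w=pickle.load(open('w5.pkl','rb'))
a=ortho(w,(.535,.1904),-26,.004,190,120,s=4);g=cv2.GaussianBlur(cv2.cvtColor(a,7),(0,0),3).astype(float)
for y in(-37,-30,-10,10,30,37):
    c=g[int((y+60)*4)-5:int((y+60)*4)+6].mean(0);d=np.gradient(c);print('y',y,'x',d[40:160].argmin()/4+10-95, d.min().round(1))
for x in (-66,-64,-62,-60):
    c=g[:,int((x+95)*4)-3:int((x+95)*4)+4].mean(1);d=np.gradient(c);print('x',x,'y',d[:120].argmin()/4-60,(d[360:].argmax()+360)/4-60)
```

```text
y -37 x -68.25 -14.8
y -30 x -68.5 -18.3
y -10 x -68.5 -11.4
y 10 x -68.5 -18.1
y 30 x -68.5 -13.1
y 37 x -68.5 -16.0
x -66 y -43.75 43.0
x -64 y -43.5 43.0
x -62 y -44.25 43.0
x -60 y -43.75 43.25
```

Both agree within 0.5 mm. Lower.

```bash
python3 -m jog '[[0,0,0,0.01,0,0.25,-1],[0,0,0,0,0,0.3,-1],[0,0,0,0,0,0.25,-1],[0,0,0,0,0,0.2,-1],[0,0,0,0,0,0.1,-1]]' | sed -n 2,4p; python3 -m jog '[[0,0,0,0,0,0.08,-1],[0,0,0,0,0,0.05,-1],[0,0,0,0,0,0,-1],[0,0,0,0,0,0,-1]]' | sed -n 2,4p
```

```text
tool_pos: [0.5332, 0.1919, 0.0167]
tool_rot: [-0.705, -3.061, 0.001]
contact_force: [0.3, 1.1, -3.1]
tool_pos: [0.5337, 0.192, 0.0137]
tool_rot: [0.705, 3.061, 0.0]
contact_force: [-0.6, 0.2, -2.3]
```

```bash
for i in 1; do python3 -m jog '[[0,0,0,0,0,0.04,-1],[0,0,0,0,0,0,-1]]' | sed -n 2,4p;python3 -m jog '[[0,0,0,0,0,0.04,-1],[0,0,0,0,0,0,-1]]' | sed -n 2,4p; done
```

```text
tool_pos: [0.5338, 0.192, 0.0135]
tool_rot: [-0.705, -3.061, 0.0]
contact_force: [-5.4, -1.8, 4.4]
tool_pos: [0.5338, 0.1921, 0.0135]
tool_rot: [-0.705, -3.061, 0.001]
contact_force: [-8.8, -1.5, 12.9]
```

Seated at z=0.0135, as predicted. Relax, open and look.

```bash
python3 -m jog '[[0,0,0,0,0,-0.05,-1],[0,0,0,0,0,0,0.7],[0,0,0,0,0,0,1],[0,0,0,0,0,0,1],[0,0,0,0,0,0,1]]' ; python3 -m jog '[[0,0,0,0,0,0,1],[0,0,0,0,0,-0.5,1],[0,0,0,0,0,-0.8,1],[0,0,0,0,0,-0.9,1],[0,0,0,0,0,-0.9,1]]' | sed -n 2,5p
python3 - <<'E'
from h import *; import pickle
from station import viewer
plan((.5336,.1922,.25),154)
w=viewer.get_image('wrist');pickle.dump(w,open('w6.pkl','wb'))
a=ortho(w,(.535,.1904),-26,.040,170,100,s=4);g=cv2.GaussianBlur(a[:,:,2],(0,0),3).astype(float)
for x in(-45,-35,-20,20,35):
        c=g[:,int((x+85)*4)-5:int((x+85)*4)+6].mean(1);d=np.gradient(c);print('x',x,'y',d[:160].argmax()/4-50,(d[240:].argmin()+240)/4-50)
for y in(-22,0,22):
        c=g[int((y+50)*4)-5:int((y+50)*4)+6].mean(0);d=np.gradient(c);print('y',y,'x',d[:170].argmax()/4-85)
for n in ('scene','top'):
    s=viewer.get_image(n);pickle.dump(s,open(n+'6.pkl','wb'))
    if n=='scene': cv2.imwrite('pics/s6.png',cv2.resize(s['img'][150:300,280:430,::-1],None,fx=4,fy=4,interpolation=2))
E
```

```text
t: 15.5
tool_pos: [0.5336, 0.1919, 0.0125]
tool_rot: [-0.705, -3.061, 0.0]
contact_force: [0.1, 0.1, 0.4]
opening: 0.0855
grip_force: 0.0
tool_pos: [0.5339, 0.192, 0.1077]
tool_rot: [0.705, 3.06, 0.001]
contact_force: [0.7, -0.5, 0.8]
opening: 0.0854
t 16.12 pos [0.5339 0.192  0.1077] yaw 154.05 shift [ 0.006  0.005 -4.744] turn [0.009 0.012 0.011] open 0.0854 F [ 0.74 -0.53  0.75] grip 0.0
x -45 y -31.0 31.25
x -35 y -31.0 31.25
x -20 y -31.0 31.25
x 20 y -30.75 31.5
x 35 y -30.75 31.5
y -22 x -56.25
y 0 x -56.25
y 22 x -56.25
```

View pics/s6.png

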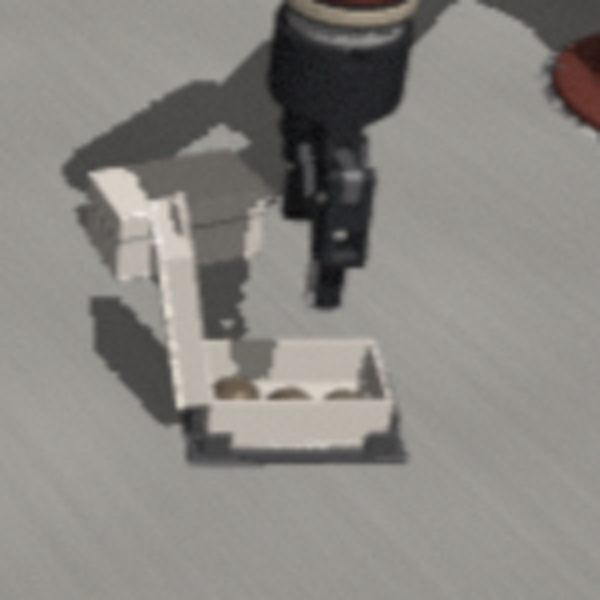

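The box is seated in the frame centre within 0.5 mm, hands off. In the scene crop its rim runs (200,340)–(390,400), and the lid stands open about 1.75 at (175,290), clams inside. Next I'll go over the top and down behind the lid with the fingers shut.

```bash
python3 -m jog '[[0,0,0,0,0,-0.7,1],[0,0,0,0,0,-0.9,1],[0,0,0,0,0,-0.9,0],[0,0,0,0,0,-0.8,-1],[0,0,0,0,0,-0.5,-1]]' | sed -n 2p; python3 -m jog '[[0,0,0,-0.5,0,0,-1],[0,0,0,-0.9,0,0,-1],[0,0,0,-0.9,0,0,-1],[0,0,0,-0.9,0,0,-1],[0,0,0,-0.8,0,0,-1]]' | sed -n 2p;  python3 -m jog '[[0,0,0,-0.35,0,0.2,-1],[0,0,0,0,0,0.8,-1],[0,0,0,0,0,0.9,-1],[0,0,0,0,0,0.9,-1],[0,0,0,0,0,0.6,-1]]' ; python3 -m jog '[[0,0,0,0,0,0,-1],[0,0,0,0,0,0,-1]]'
python3 - <<'E'
from h import *
plan((.535+.087*.899,.1904-.087*.438,.120),154)
E
```

```text
tool_pos: [0.5334, 0.1919, 0.2196]
tool_pos: [0.6422, 0.1382, 0.217]
t: 18.15
tool_pos: [0.6494, 0.1347, 0.1143]
tool_rot: [-0.704, -3.058, 0.002]
contact_force: [0.0, 0.7, -0.3]
opening: -0.0
grip_force: 0.0
t: 18.4
tool_pos: [0.6516, 0.1349, 0.1186]
tool_rot: [0.705, 3.06, 0.001]
contact_force: [-0.5, -0.3, 0.2]
opening: -0.0001
grip_force: 0.0
t 18.4 pos [0.6516 0.1349 0.1186] yaw 154.06 shift [ 1.403 -0.039 -0.049] turn [0.009 0.015 0.011] open -0.0001 F [-0.48 -0.3   0.18] grip 0.0
```

```bash
python3 -m jog '[[0,0,0,0.3,0,0,-1],[0,0,0,0.3,0,0,-1],[0,0,0,0.3,0,0,-1],[0,0,0,0.25,0,0,-1],[0,0,0,0.25,0,0,-1]]' | sed -n 2,4p; python3 -m jog '[[0,0,0,0.28,0,0,-1],[0,0,0,0.28,0,0,-1],[0,0,0,0.28,0,0,-1],[0,0,0,0.3,0,0,-1],[0,0,0,0.3,0,0,-1]]' | sed -n 2,4p
python3 - <<'E'
from h import *; import pickle
from station import viewer
plan((.535+.0247*.899,.1904-.0247*.438,.1107),154)
s=viewer.get_image('scene');cv2.imwrite('pics/s7.png',cv2.resize(s['img'][150:300,280:430,::-1],None,fx=4,fy=4,interpolation=2))
E
```

```text
tool_pos: [0.6128, 0.1535, 0.1178]
tool_rot: [0.705, 3.061, 0.0]
contact_force: [0.4, -0.2, -0.0]
tool_pos: [0.5736, 0.1724, 0.1174]
tool_rot: [-0.705, -3.061, 0.0]
contact_force: [0.2, -0.2, -0.5]
t 19.65 pos [0.5736 0.1724 0.1174] yaw 154.06 shift [ 0.597 -0.024  0.224] turn [-0.003 -0.003  0.011] open -0.0003 F [ 0.18 -0.15 -0.46] grip 0.2
```

View pics/s7.png

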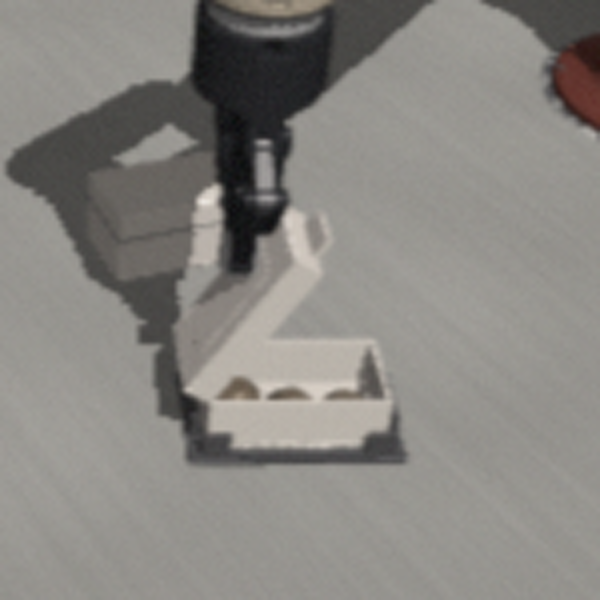

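The lid is about halfway over at (250,290), fingers behind it, box still in place. Continue along the arc and press.

```bash
python3 -m jog '[[0,0,0,0.3,0,0.11,-1],[0,0,0,0.3,0,0.11,-1],[0,0,0,0.35,0,0.17,-1],[0,0,0,0.35,0,0.18,-1],[0,0,0,0.23,0,0.3,-1]]' | sed -n 2,4p; python3 -m jog '[[0,0,0,0.22,0,0.33,-1],[0,0,0,0.14,0,0.3,-1],[0,0,0,0.14,0,0.3,-1],[0,0,0,0,0,0.1,-1],[0,0,0,0,0,0,-1]]' | sed -n 2,4p
python3 - <<'E'
from h import *
plan((.535-.018*.899,.1904+.018*.438,.060),154)
E
```

```text
tool_pos: [0.5324, 0.1927, 0.0912]
tool_rot: [0.705, 3.061, 0.0]
contact_force: [0.5, 0.8, -0.1]
tool_pos: [0.5197, 0.1988, 0.0606]
tool_rot: [0.705, 3.061, -0.0]
contact_force: [0.8, 0.6, 0.1]
t 20.95 pos [0.5197 0.1988 0.0606] yaw 154.05 shift [ 0.021 -0.027  0.019] turn [0.    0.002 0.01 ] open -0.0 F [0.82 0.63 0.11] grip 0.0
```

Now press until the force rises.

```bash
python3 -m jog '[[0,0,0,0.2,0,0.03,-1],[0,0,0,0.2,0,0.03,-1],[0,0,0,0,0,0.03,-1],[0,0,0,0,0,0,-1]]' | sed -n 2,4p; python3 -m jog '[[0,0,0,0,0,0.05,-1],[0,0,0,0,0,0.05,-1],[0,0,0,0,0,0,-1]]' | sed -n 2,4p
```

```text
tool_pos: [0.5097, 0.2043, 0.0598]
tool_rot: [0.704, 3.06, 0.001]
contact_force: [-0.3, -1.2, 8.0]
tool_pos: [0.5098, 0.2046, 0.0593]
tool_rot: [0.704, 3.061, 0.001]
contact_force: [-9.0, -3.4, 22.5]
```

```bash
python3 -m jog '[[0,0,0,0,0,0.08,-1],[0,0,0,0,0,0.05,-1],[0,0,0,0,0,0,-1],[0,0,0,0,0,0,-1]]' | sed -n 2,4p; python3 -m jog '[[0,0,0,0,0,-0.3,-1],[0,0,0,0,0,-0.6,-1],[0,0,0,0,0,-0.9,-1],[0,0,0,0,0,-0.9,-1],[0,0,0,0,0,-0.9,-1]]' | sed -n 2,4p;python3 -m jog '[[0,0,0,0.6,0,-0.6,-1],[0,0,0,0.8,0,-0.3,-1],[0,0,0,0.8,0,0,-1],[0,0,0,0.3,0,0,-1],[0,0,0,0,0,0,-1]]' | sed -n 2,4p
python3 - <<'E'
from h import *; import pickle
from station import viewer
w=viewer.get_image('wrist');s=viewer.get_image('scene');t=viewer.get_image('top')
for nm,im,f in(('w',w,True),('t',t,False)):
  a=ortho(im,(.535,.1904),-26,.060,170,100,f,s=4);g=cv2.GaussianBlur(a[:,:,2],(0,0),3).astype(float)
  for x in(-45,-20,20,45):
        c=g[:,int((x+85)*4)-5:int((x+85)*4)+6].mean(1);d=np.gradient(c);print(nm,'x',x,'y',d[:160].argmax()/4-50,(d[240:].argmin()+240)/4-50)
  for y in(-24,24):
        c=g[int((y+50)*4)-5:int((y+50)*4)+6].mean(0);d=np.gradient(c);print('y',y,'x',d[:170].argmax()/4-85,(d[500:].argmin()+500)/4-85)
A=cv2.resize(w['img'][80:360,120:440,::-1],(480,420));B=cv2.resize(s['img'][200:290,320:400,::-1],None,fx=4,fy=4,interpolation=2)
o=np.zeros((420,800,3),np.uint8);o[:,:480]=A;o[:360,480:]=B;cv2.imwrite('pics/end.png',o)
E
```

```text
tool_pos: [0.5099, 0.2048, 0.0588]
tool_rot: [-0.704, -3.061, 0.0]
contact_force: [-19.0, -6.2, 41.0]
tool_pos: [0.5082, 0.2041, 0.1596]
tool_rot: [-0.705, -3.06, 0.0]
contact_force: [0.6, -0.4, -0.2]
tool_pos: [0.441, 0.2369, 0.1858]
tool_rot: [-0.704, -3.061, 0.001]
contact_force: [-0.2, -0.7, -0.3]
w x -45 y -31.25 31.25
w x -20 y -28.5 28.5
w x 20 y -16.75 10.5
w x 45 y -22.5 12.0
y -24 x -55.75 55.25
y 24 x -56.25 75.5
t x -45 y -31.25 31.5
t x -20 y -31.5 30.5
t x 20 y -31.5 30.5
t x 45 y -31.0 31.25
y -24 x -55.75 57.5
y 24 x -55.75 58.0
```

View pics/end.png

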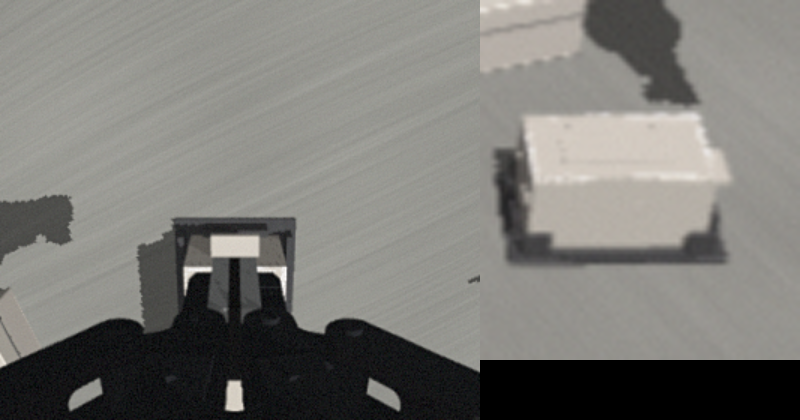

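The lid is down flush with no gap (scene crop, seam line around y=180), and the box is centred between the guides. Both views put the lid top at z=0.060 with the right size, and the arm is clear. Handing in.

```bash
python3 -c "
from station import finish_job
print(finish_job())"
```

```text
the job is handed in; nothing more can be done
None
```

The box of clams is in the packing frame, centred within about 1 mm, with its lid pressed shut; all three clams were inside before it closed, and the arm touched nothing else I know of. The job is handed in, but no verdict came back.

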